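# Find the slack of a potter's wheel speed lever and start the wheel in neutral

### The job

Get the potter's wheel ready so that it does not creep when it is switched on. Rock its speed lever gently to feel the free play: first towards the long red marks until it just bites, then back the other way until it just bites, without pushing the stiff speed arm over; then leave the lever standing in the middle of its free play, let go, and press the green start button, leaving the red button and everything else alone.

Things in the scene. Friction and masses are not known exactly. Their poses are not given: they have to be found in the camera images.
- speed_lever: steel lever on the green box, swinging level about an upright spindle. Origin: on the spindle axis, at bench height; z up. Its arm points along its own -x, so this frame turns with it. Anticlockwise from above brings the handle to the long red marks (fast end), clockwise to the short black marks (slow end). It stays where it is left; in its free play it swings with under 1 N at the handle
- slack_coupling (a point): the hidden coupling: on the spindle axis, 88 mm above the bench, under the cover. A pin on the lever drives the stiff speed arm with slack: 0.19 to 0.46 rad in all (27 to 64 mm at the handle), with its middle up to 0.3 rad either side of the box's centre line, both different every time and not shown by the marks. The lever starts inside it
- speed_arm_hub (a point): hub of the hidden speed arm, on the same axis, 12 mm above the bench. When the lever bites, at either end of the slack, the arm holds it by friction up to about 10 N at the handle; pushed harder it gives way and stays displaced. It must not be turned by more than 0.04 rad, which is 5 mm at the handle
- lever_handle (a point): centre of the upright black round handle at the free end of the lever, 22 mm in diameter and 52 mm tall, foot 104 mm and top 156 mm above the bench; this point is 132 mm above the bench and 140 mm from the spindle axis
- lever_box: green cast box of the speed lever, bolted to the bench: foot 200 x 180 mm, cover 170 x 150 mm, 88 mm tall; origin under its centre, on the lever's spindle axis; its -x axis is its centre line on the handle's side, and the long red marks lie on its -y side of that
- starter: grey starter box with two buttons on top, bolted to the bench: 85 x 130 x 56 mm, origin under its centre, the green button on its +y side, the red one on its -y side, 60 mm apart
- start_button_top (a point): centre of the top face of the green start button, 28 mm in diameter, pressed straight down; 78 mm above the bench
- start_button (a joint): how far the green button is pressed, in m: 0 out, 0.006 fully down (5 N), springs back. It counts as pressed beyond 0.004
- stop_button (a joint): the same for the red stop button beside it
- mug_bat_mid (a point): unfired grey mug (84 mm wide, 95 mm tall) on the bat of the wheel; middle of it. Not to be disturbed
- spray_mid (a point): green bottle, 70 mm wide, 190 mm tall; middle of it. Not to be disturbed
- glaze_brush_mid (a point): glaze brush lying flat, 200 mm long; middle of it. Not to be disturbed
- rib_mid (a point): spatula with a wooden handle lying flat, 200 mm long; middle of it. Not to be disturbed
- jug_mid (a point): white plastic jug, 100 mm wide, 130 mm tall; middle of it. Not to be disturbed

How it is judged:
By the outcome, as a careful person would: the job done as asked, in the order asked, and still so for the second after the job is handed in, with the robot touching nothing.
It also fails if it takes over 67 s, if anything falls off the work surface, if the arm or the gripper's body presses on something with over 40 N, if the wrist force passes 120 N, or if a joint passes its speed limit or range.

### The arm

A 7-joint arm with a two-finger parallel gripper is mounted at the origin on the work surface. World frame = base frame: x ahead of the robot, y to its left, z up, the work surface at z = 0. Lengths are in m, angles in rad, forces in N, time in s.
With the tool pointing down it reaches from about 0.4 to 0.85 m from the base axis. Payload 4.5 kg.
Tool frame: the origin (TCP) lies between the finger pads; the fingertips stand 11 mm ahead of it and the grasp point (between the pads) lies 8 mm behind it (r.nose_length is the distance from the TCP to the fingertips, in m); z points along the fingers, y is the line along which they close (so a half turn about z gives the same grasp; the last joint's range is limited). The gripper opens to 88 mm and grips with 3 to 60 N. Pads are 18 mm wide; open, the fingers measure 123 mm over their backs; the gripper's body (75 mm by 187 mm) begins 45 mm behind the grasp point.
Start: joints at [-1.121, 0.689, -0.195, 1.565, 0.157, 0.902, -0.215], TCP at [0.252, 0.572, 0.25] pointing down, gripper open.
Joint ranges: [-3.01, 3.01], [-0.46, 2.08], [-1.47, 1.51], [0.13, 2.56], [-1, 4.14], [0.04, 2.09], [-2.66, 2.66]. Speed limits (rad/s): [2.57, 2.57, 3.14, 3.14, 3.14, 3.14, 3.14].

### API

Orientations are given as a unit quaternion [x, y, z, w].
In Python, from plant import get_state, snapshot, camera_model, r gives the robot as it stands.
- The arm moves only by the shell command python3 -m inch 'ROWS' [FORCE]. ROWS is text: rows parted by semicolons, each of 7 numbers parted by spaces: the opening, from -1 (shut) to 1 (fully open), then the shift along the tool's x, y, z in m, then the turn, a rotation vector about the tool's x, y, z in rad. A call has 1 to 20 rows; each row shifts and turns the commanded pose from where the row before left it, along the tool's axes as they then stand; what a row does not reach is not made up. A row lasts 1/12 s, in which the tool goes at most 41.7 mm and 7.16 degrees, less where a joint would pass 70% of its speed; a pose out of reach is approached as far as the arm can. A call is refused whole if a number of a shift passes 0.0417 or a number of a turn 0.125, either way. A call with a gripper value outside its range is refused whole. The fingers move at their own pace and stop on an object; FORCE is the grip in N (left out, the last holds). Time passes only in rows, so rows that do not move let the fingers close. It gives the time, the measured TCP pose, the force, the opening and the grip force at its end, in the units of the state.
- get_state(): the state, without advancing time (a new reading comes with each control period).
- snapshot(name): name is "scene" or "top" or "wrist"; returns (picture, depth): 400x640x3 uint8, red, green, blue; 400x640 float32, m along the optical axis (not along the pixel's ray), 0 where there is no reading.
- camera_model(name): a dict with "intrinsics" (3x3 intrinsics, pixels), "dist" ([k1, k2, p1, p2, k3] as OpenCV has them; the pictures are not rectified), "view" (4x4, takes a point from world to camera coordinates). Camera axes: x right, y down, z forward; pixel columns grow to the right and rows downward; lengths in m; the calibration is good to about 2 mm. A picture is of the moment at which its call begins: read the wrist's pose just before it. camera_model takes no time and is no camera call; for the wrist camera it gives the pose at the moment of the call.
- r.finish_job(): hands the job in; it is judged then, once.
The state is a dict: "clock": time; "q": joint angles; "qd": joint speeds; "joint_torque": joint torques, N m; "tool_pos": TCP position; "eef_rot": TCP orientation; "contact_force": force on the tool from outside, world axes, zero at the start; "moment": the same for the moment, N m; "opening": opening from 0.0 (shut) to 1.0 (fully open); "finger_force": force on a finger pad.
Only numpy, scipy, OpenCV 4.12 (cv2) and the standard library are available. Lean on these libraries where they do the work, as an engineer would, in place of code of your own. Each camera call takes 0.05 s, during which the arm holds its last target. There are 200 camera calls.

## Working session

There is one attempt and no reset: what is moved stays moved. The work goes in short steps, Python scripts to look and compute and a shell command to move; the robot and the scene stay as the last step left them, time stands still between calls to the robot, and variables do not carry over. Pictures are saved under pics/ and viewed, at most 10 in all, crops included, and the job is handed in when it is done.

```bash
mkdir -p pics; ls
python3 - <<'E'
from plant import *
import cv2,numpy as np
s=get_state();print({k:np.round(v,3) for k,v in s.items()})
for n in("scene","top"):
    p,d=snapshot(n);cv2.imwrite(f"pics/{n}0.png",p[...,::-1]);np.savez(f"pics/{n}0.npz",p=p,d=d)
    m=camera_model(n);print(n,m)
E
```

```text
pics
{'clock': np.float64(0.0), 'q': array([-1.121,  0.69 , -0.195,  1.566,  0.157,  0.902, -0.215]), 'qd': array([ 0.003,  0.001, -0.   ,  0.002, -0.001, -0.001, -0.   ]), 'joint_torque': array([ 0.0000e+00, -5.2758e+01, -1.2660e+00, -1.5343e+01, -5.3000e-02,
        7.0000e-03,  0.0000e+00]), 'tool_pos': array([0.252, 0.571, 0.249]), 'eef_rot': array([ 0.206,  0.978, -0.001, -0.   ]), 'contact_force': array([-0.459,  0.009,  1.109]), 'moment': array([ 0.027, -0.003,  0.031]), 'finger_force': np.float64(0.0), 'opening': np.float64(0.999)}
scene {'intrinsics': array([[419.75326053,   0.        , 315.51584672],
       [  0.        , 419.75326053, 199.53461646],
       [  0.        ,   0.        ,   1.        ]]), 'dist': array([-0.02873696,  0.        ,  0.        ,  0.        ,  0.        ]), 'view': array([[-0.46399448,  0.88580901,  0.00717803,  0.25244657],
       [ 0.45764046,  0.24663832, -0.85424514, -0.13818695],
       [-0.75846841, -0.39308008, -0.51982086,  1.66004933],
       [ 0.        ,  0.        ,  0.        ,  1.        ]])}
top {'intrinsics': array([[393.19972097,   0.        , 315.5066063 ],
       [  0.        , 393.19972097, 205.88104876],
       [  0.        ,   0.        ,   1.        ]]), 'dist': array([-0.00897335,  0.        ,  0.        ,  0.        ,  0.        ]), 'view': array([[-4.53715891e-03, -9.99989182e-01,  1.02520846e-03,
        -3.78580514e-02],
       [-9.90767117e-01,  4.35639435e-03, -1.35504767e-01,
         5.57756739e-01],
       [ 1.35498835e-01, -1.63054949e-03, -9.90776164e-01,
         1.34535170e+00],
       [ 0.00000000e+00,  0.00000000e+00,  0.00000000e+00,
         1.00000000e+00]])}
```

View pics/top0.png

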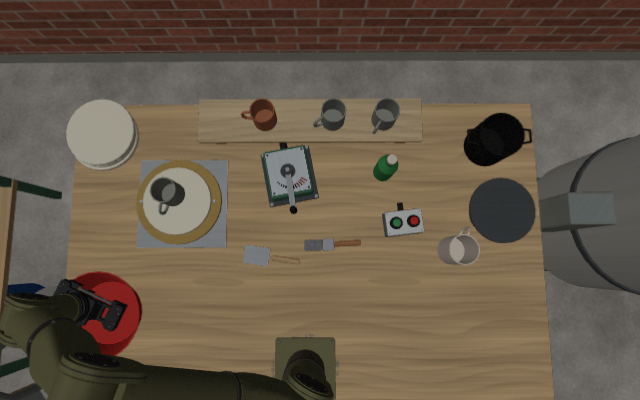

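View pics/scene0.png

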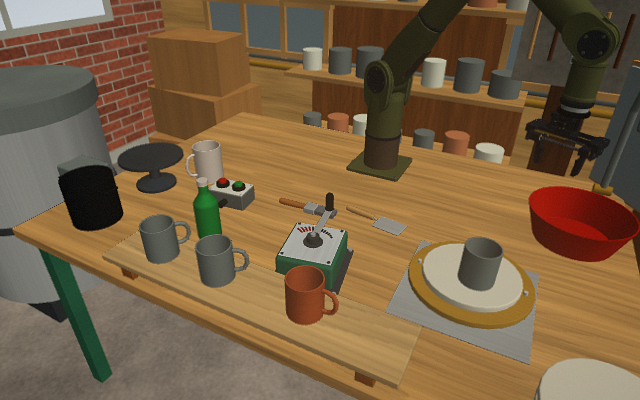

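The top view shows the lever's spindle at about (288,171), the handle top at (293,210), the green button at (397,223), the red button at (414,221), and the red marks to the right of the lever. The scene view agrees.

```bash
cat > h.py <<'E'
import cv2,numpy as np
from plant import *
def ray(n,uv,z,m=None):
    m=m or camera_model(n);V=m["view"];K=m["intrinsics"]
    x=cv2.undistortPoints(np.array([[uv]],float),K,m["dist"])[0,0]
    R,t=V[:3,:3],V[:3,3];c=-R.T@t;d=R.T@np.array([x[0],x[1],1]);return c+d*(z-c[2])/d[2]
def cen(mask):
    n,l,s,c=cv2.connectedComponentsWithStats(mask.astype(np.uint8));return [(int(s[i,4]),c[i].round(1)) for i in range(1,n) if s[i,4]>8]
E
python3 - <<'E'
from h import *
f=np.load("pics/top0.npz");p=f["p"].astype(int);d=f["d"]
R,G,B=p[...,0],p[...,1],p[...,2]
def sub(m,x0,x1,y0,y1):
    o=np.zeros_like(m);o[y0:y1,x0:x1]=m[y0:y1,x0:x1];return o
g=cen(sub((G>R*1.5)&(G>B*1.3)&(G>60),382,425,205,240));rd=cen(sub((R>G*2)&(R>90),382,425,205,240))
bl=cen(sub(p.max(2)<45,280,306,198,220));print(g,rd,bl)
for a in g[:1]+rd[:1]:print(ray("top",a[1],.078))
for a in bl:print("handle",ray("top",a[1],.15))
print("depth spindle",d[165:176,288], )
m=sub((p.min(2)>110)&(abs(R-B)<30),255,325,135,212)
c=max(cv2.findContours(m.astype(np.uint8),0,1)[0],key=cv2.contourArea);r_=cv2.minAreaRect(c);print(r_)
P=[ray("top",q,.088) for q in cv2.boxPoints(r_)];print(np.round(P,4));print("ctr",np.mean(P,0))
cv2.imwrite("pics/c.png",cv2.resize(p[130:260,240:440][...,::-1].astype(np.uint8),None,fx=4,fy=4,interpolation=cv2.INTER_CUBIC))
E
```

```text
[(53, array([396.5, 222.4]))] [(48, array([413.9, 220.2]))] [(17, array([283.1, 198.6])), (41, array([293. , 209.2]))]
[ 0.4942463 -0.315238   0.078    ]
[ 0.50148161 -0.3747255   0.078     ]
handle [0.56652495 0.06468285 0.15      ]
handle [0.53177286 0.03250755 0.15      ]
depth spindle [1.3352671 1.3338146 1.3230604 1.320829  1.3254843 1.322228  1.3290782
 1.3258675 1.3251128 1.3304998 1.327265 ]
((288.6153869628906, 177.57693481445312), (56.28533172607422, 39.0271110534668), 78.69007110595703)
[[ 0.733   0.1369  0.088 ]
 [ 0.7597  0.0048  0.088 ]
 [ 0.5663 -0.0327  0.088 ]
 [ 0.5407  0.0969  0.088 ]]
ctr [0.64991585 0.05145882 0.088     ]
```

View pics/c.png

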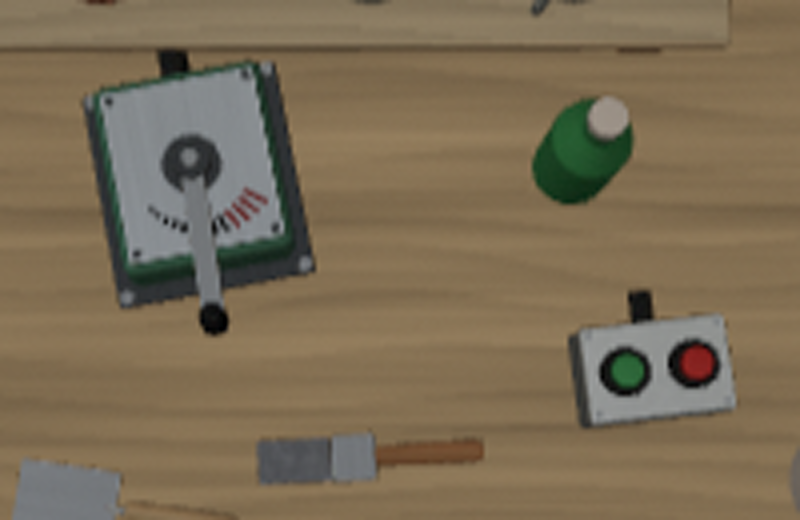

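```bash
python3 -m inch '1 0 0 -.02 0 0 0;1 0 0 -.02 0 0 0;1 -.0296 -.0237 0 0 0 0;1 -.0296 -.0237 0 0 0 0;1 -.0296 -.0237 0 0 0 0;1 -.0296 -.0237 0 0 0 0;1 -.0296 -.0237 0 0 0 0;1 -.0296 -.0237 0 0 0 0;1 -.0296 -.0237 0 0 0 0;1 -.0296 -.0237 0 0 0 0;1 -.0296 -.0237 0 0 0 0;1 -.0296 -.0237 0 0 0 0;1 -.0296 -.0237 0 0 0 0;1 -.0296 -.0237 0 0 0 0;1 -.0296 -.0237 0 0 0 0;1 -.0296 -.0237 0 0 0 0' 3
python3 - <<'E'
from h import *
for c,z in (((98,95),.088),((255,62),.088),((290,235),.088),((130,270),.088),((190,157),.115),((213,319),.156)):
    print(ray("top",(240+c[0]/4-.4,130+c[1]/4-.4),z).round(4))
p,d=snapshot("wrist");m=camera_model("wrist");cv2.imwrite("pics/w1.png",p[...,::-1]);import pickle;pickle.dump((p,d,m),open("w1.pkl","wb"))
E
```

```text
clock: 1.43
tool_pos: [0.4978, 0.099, 0.2895]
eef_rot: [0.206, 0.978, -0.0, -0.0]
contact_force: [0.4, -0.1, -0.9]
opening: 1.002
finger_force: 0.0
[0.7346 0.1364 0.088 ]
[0.7634 0.0009 0.088 ]
[ 0.6111 -0.0289  0.088 ]
[0.5815 0.1072 0.088 ]
[0.6732 0.0548 0.115 ]
[0.5305 0.0327 0.156 ]
```

View pics/w1.png

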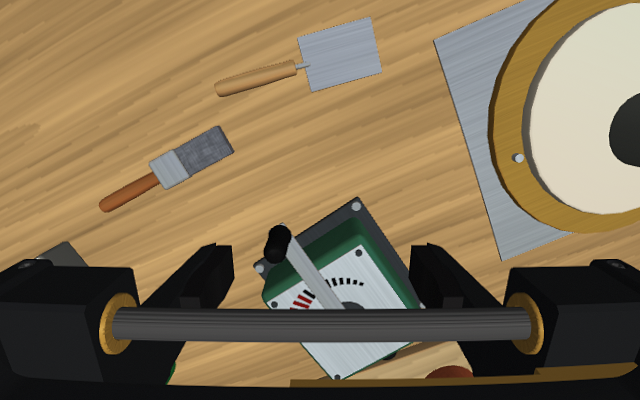

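The wrist view shows the handle (about (277,243)) with the lever on the box. Its position agrees with the top view: handle (0.533, 0.033), spindle (0.673, 0.054).

```bash
python3 -m inch '1 0 0 0 0 0 -.1134;1 0 0 0 0 0 -.1134;1 0 0 0 0 0 -.1134;1 0 0 0 0 0 -.1134;1 0 0 0 0 0 -.1134;1 0 0 0 0 0 0;1 0 0 0 0 0 0'
python3 - <<'E'
from h import *
from scipy.spatial.transform import Rotation as Ro
s=get_state();M=Ro.from_quat(s["eef_rot"]).as_matrix();print(M.round(3),s["tool_pos"]);print(M.T@(np.array([.533,.033,.142])-s["tool_pos"]))
E
```

```text
clock: 2.07
tool_pos: [0.4973, 0.1009, 0.2895]
eef_rot: [-0.074, 0.997, 0.0, -0.0]
contact_force: [-0.2, 0.1, -0.1]
opening: 1.0
finger_force: 0.0
[[-0.989 -0.147 -0.001]
 [-0.147  0.989  0.   ]
 [ 0.001  0.    -1.   ]] [0.49727692 0.10086441 0.28946552]
[-0.02542234 -0.07244381  0.14742251]
```

```bash
python3 -m inch '1 -.0125 -.036 0 0 0 0;1 -.0125 -.036 0 0 0 0;1 0 0 .03 0 0 0;1 0 0 .03 0 0 0;1 0 0 .02 0 0 0;1 0 0 0 0 0 0;1 0 0 0 0 0 0'
python3 - <<'E'
from h import *
p,d=snapshot("wrist");cv2.imwrite("pics/w2.png",p[...,::-1])
p,d=snapshot("top");cv2.imwrite("pics/t2.png",p[...,::-1])
s=get_state();print(s["tool_pos"],s["contact_force"])
E
```

```text
clock: 2.65
tool_pos: [0.5325, 0.0336, 0.2092]
eef_rot: [-0.075, 0.997, -0.0, -0.001]
contact_force: [0.9, 0.5, 0.9]
opening: 0.997
finger_force: 0.0
[0.53391767 0.034021   0.2109138 ] [ 0.61532055 -0.40238922 -0.24839327]
```

View pics/w2.png

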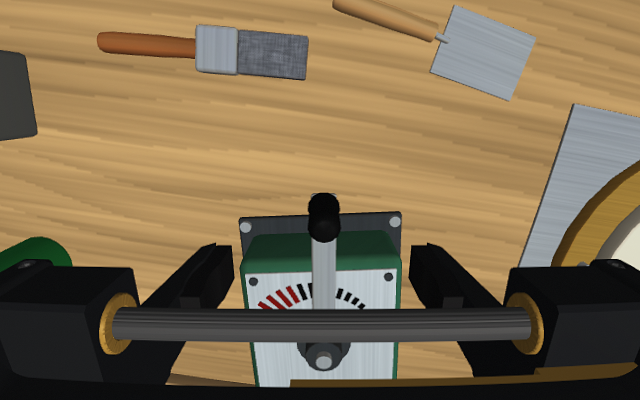

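The wrist view shows the handle at (323,222), centred between the fingers, with the red marks on the left (tool -y). I'll descend and close gently.

```bash
python3 -m inch '1 0 0 .025 0 0 0;1 0 0 .025 0 0 0;1 0 0 .024 0 0 0;1 0 0 0 0 0 0;1 0 0 0 0 0 0' 3; python3 -m inch '.3 0 0 0 0 0 0;0 0 0 0 0 0 0;0 0 0 0 0 0 0;-.2 0 0 0 0 0 0;-.4 0 0 0 0 0 0;-.4 0 0 0 0 0 0;-.7 0 0 0 0 0 0;-.7 0 0 0 0 0 0;-.7 0 0 0 0 0 0;-.7 0 0 0 0 0 0;-.7 0 0 0 0 0 0;-.7 0 0 0 0 0 0' 3
```

```text
clock: 3.17
tool_pos: [0.5334, 0.0337, 0.1365]
eef_rot: [-0.075, 0.997, -0.0, 0.0]
contact_force: [-0.0, 0.1, 1.3]
opening: 1.0
finger_force: 0.0
clock: 4.17
tool_pos: [0.533, 0.0336, 0.1357]
eef_rot: [-0.076, 0.997, 0.0, -0.0]
contact_force: [-0.1, -0.3, -0.0]
opening: 0.25
finger_force: 3.0
```

```bash
python3 -m inch '-.7 0 -.002 0 0 0 -.0143;-.7 0 -.002 0 0 0 -.0143;-.7 0 0 0 0 0 0;-.7 0 0 0 0 0 0' 4
```

```text
clock: 4.5
tool_pos: [0.5338, 0.0291, 0.1357]
eef_rot: [-0.09, 0.996, -0.0, 0.0]
contact_force: [0.4, -0.4, -1.4]
opening: 0.245
finger_force: 4.0
```

```bash
cat > st.py <<'E'
from h import *
from scipy.spatial.transform import Rotation as Ro
s=get_state();d=np.array(s["tool_pos"])[:2]-[.6727,.0543];M=Ro.from_quat(s["eef_rot"]).as_matrix()
print("t %.2f ang %.4f r %.4f toolyaw %.4f  F_tool %s op %.3f ff %.1f"%(s["clock"],np.arctan2(-d[1],-d[0]),np.hypot(*d),np.arctan2(-M[1,0],-M[0,0]),(M.T@s["contact_force"]).round(2),s["opening"],s["finger_force"]))
E
python3 st.py
```

```text
t 4.50 ang 0.1793 r 0.1411 toolyaw 0.1795  F_tool [-0.29 -0.49  1.44] op 0.245 ff 4.0
```

```bash
python3 -m inch '-.7 0 -.002 0 0 0 -.0143;-.7 0 -.002 0 0 0 -.0143;-.7 0 0 0 0 0 0;-.7 0 0 0 0 0 0' >/dev/null;python3 st.py
```

```text
t 4.83 ang 0.2072 r 0.1411 toolyaw 0.2081  F_tool [-0.33 -0.53  1.12] op 0.243 ff 4.0
```

```bash
python3 -m inch '-.7 0 -.002 0 0 0 -.0143;-.7 0 0 0 0 0 0;-.7 0 0 0 0 0 0' >/dev/null;python3 st.py
```

```text
t 5.08 ang 0.2208 r 0.1411 toolyaw 0.2226  F_tool [-1.52 -0.52  1.81] op 0.248 ff 4.0
```

```bash
python3 -m inch '-.7 0 -.002 0 0 0 -.0143;-.7 0 -.002 0 0 0 -.0143;-.7 0 0 0 0 0 0;-.7 0 0 0 0 0 0' >/dev/null;python3 st.py
```

```text
t 5.42 ang 0.2495 r 0.1410 toolyaw 0.2511  F_tool [-1.9  -0.35  2.33] op 0.243 ff 4.0
```

```bash
python3 -m inch '-.7 0 -.002 0 0 0 -.0143;-.7 0 -.002 0 0 0 -.0143;-.7 0 0 0 0 0 0;-.7 0 0 0 0 0 0' >/dev/null;python3 st.py
```

```text
t 5.75 ang 0.2769 r 0.1410 toolyaw 0.2798  F_tool [-1.38 -0.75  3.24] op 0.247 ff 4.0
```

```bash
python3 -m inch '-.7 0 -.002 0 0 0 -.0143;-.7 0 -.002 0 0 0 -.0143;-.7 0 0 0 0 0 0;-.7 0 0 0 0 0 0' >/dev/null;python3 st.py
```

```text
t 6.08 ang 0.2857 r 0.1407 toolyaw 0.3115  F_tool [-2.63  5.34  3.06] op 0.246 ff 4.0
```

Bite on the red side at 0.286 rad (about 6 N). Now the other way.

```bash
python3 -m inch '-.7 0 .002 0 0 0 .0143;-.7 0 .004 0 0 0 .0286;-.7 0 .004 0 0 0 .0286;-.7 0 .004 0 0 0 .0286;-.7 0 .004 0 0 0 .0286;-.7 0 .004 0 0 0 .0286;-.7 0 .002 0 0 0 .0143;-.7 0 0 0 0 0 0;-.7 0 0 0 0 0 0' >/dev/null;python3 st.py
```

```text
t 6.83 ang 0.1356 r 0.1413 toolyaw 0.1376  F_tool [-2.22  1.01  3.75] op 0.247 ff 4.0
```

```bash
python3 -m inch '-.7 0 .002 0 0 0 .0143;-.7 0 .002 0 0 0 .0143;-.7 0 0 0 0 0 0;-.7 0 0 0 0 0 0' >/dev/null;python3 st.py
```

```text
t 7.17 ang 0.1050 r 0.1415 toolyaw 0.1085  F_tool [-3.09 -0.6   3.81] op 0.252 ff 4.0
```

```bash
python3 -m inch '-.7 0 .002 0 0 0 .0143;-.7 0 .002 0 0 0 .0143;-.7 0 0 0 0 0 0;-.7 0 0 0 0 0 0' >/dev/null;python3 st.py
```

```text
t 7.50 ang 0.0755 r 0.1416 toolyaw 0.0800  F_tool [-3.23  0.4   2.68] op 0.248 ff 4.0
```

```bash
python3 -m inch '-.7 -.0005 .002 0 0 0 .0143;-.7 -.0005 .002 0 0 0 .0143;-.7 0 0 0 0 0 0;-.7 0 0 0 0 0 0' >/dev/null;python3 st.py
```

```text
t 7.83 ang 0.0524 r 0.1416 toolyaw 0.0510  F_tool [ 0.21 -1.29 -1.31] op 0.248 ff 4.0
```

```bash
python3 -m inch '-.7 0 .002 0 0 0 .0143;-.7 0 0 0 0 0 0;-.7 0 0 0 0 0 0' >/dev/null;python3 st.py
```

```text
t 8.08 ang 0.0474 r 0.1414 toolyaw 0.0350  F_tool [ 0.22 -5.86 -1.67] op 0.245 ff 4.0
```

Second bite at 0.047 rad at the same force, so the middle is 0.1665 rad.

```bash
python3 -m inch '-.7 0 -.002 0 0 0 -.0143;-.7 0 -.004 0 0 0 -.0286;-.7 0 -.004 0 0 0 -.0286;-.7 0 -.004 0 0 0 -.0286;-.7 0 -.002 0 0 0 -.0143;-.7 0 0 0 0 0 0;-.7 0 0 0 0 0 0;-.7 0 0 0 0 0 0' >/dev/null;python3 st.py
```

```text
t 8.75 ang 0.1456 r 0.1409 toolyaw 0.1515  F_tool [ 0.37  0.02 -0.83] op 0.248 ff 4.0
```

```bash
python3 -m inch '-.7 0 -.002 0 0 0 -.01;-.7 0 -.001 0 0 0 0;-.7 0 0 0 0 0 0;-.7 0 0 0 0 0 0;-.7 0 0 0 0 0 0' >/dev/null;python3 st.py; python3 -m inch '-.7 0 0 0 0 0 0' >/dev/null;python3 st.py
```

```text
t 9.17 ang 0.1694 r 0.1410 toolyaw 0.1614  F_tool [0.63 0.7  0.4 ] op 0.245 ff 4.0
t 9.25 ang 0.1692 r 0.1410 toolyaw 0.1615  F_tool [1.25 1.49 0.41] op 0.249 ff 4.0
```

```bash
python3 -m inch '-.7 0 .0004 0 0 0 0;-.7 0 0 0 0 0 0;-.7 0 0 0 0 0 0' >/dev/null;python3 st.py; python3 -m inch '-.3 0 0 0 0 0 0;0 0 0 0 0 0 0;.3 0 0 0 0 0 0;.6 0 0 0 0 0 0;1 0 0 0 0 0 0;1 0 0 0 0 0 0;1 0 0 0 0 0 0;1 0 0 0 0 0 0;1 0 0 -.02 0 0 0;1 0 0 -.03 0 0 0;1 0 0 -.03 0 0 0;1 0 0 -.03 0 0 0;1 0 0 0 0 0 0;1 0 0 0 0 0 0'
python3 - <<'E'
from h import *
from scipy.spatial.transform import Rotation as Ro
p,d=snapshot("wrist");cv2.imwrite("pics/w3.png",p[...,::-1])
s=get_state();M=Ro.from_quat(s["eef_rot"]).as_matrix();print(s["tool_pos"],M.T@(np.array([.4942,-.3152,.15])-s["tool_pos"]))
E
```

```text
t 9.50 ang 0.1676 r 0.1410 toolyaw 0.1611  F_tool [0.6  0.09 0.3 ] op 0.246 ff 4.0
clock: 10.67
tool_pos: [0.5346, 0.0309, 0.2472]
eef_rot: [-0.08, 0.997, 0.0, 0.002]
contact_force: [0.4, 1.4, -0.4]
opening: 1.003
finger_force: 0.0
[0.53360356 0.03062265 0.24575433] [ 0.09439069 -0.3350048   0.09579674]
```

View pics/w3.png

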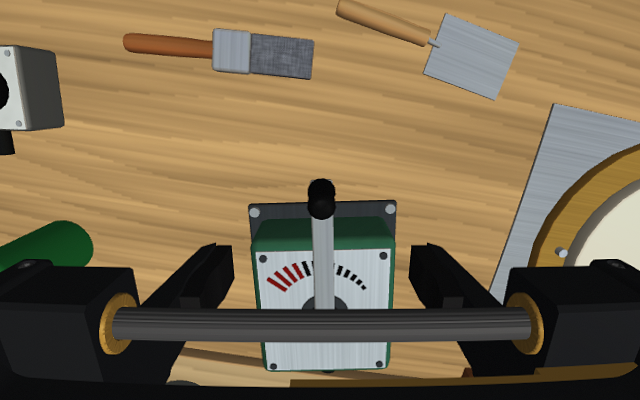

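The picture shows the lever released and upright in view at (321,198). Next I'll go to the starter with the fingers shut.

```bash
python3 -m inch '-1 .0094 -.0335 0 0 0 0;-1 .0094 -.0335 0 0 0 0;-1 .0094 -.0335 0 0 0 0;-1 .0094 -.0335 0 0 0 0;-1 .0094 -.0335 0 0 0 0;-1 .0094 -.0335 0 0 0 0;-1 .0094 -.0335 0 0 0 0;-1 .0094 -.0335 0 0 0 0;-1 .0094 -.0335 0 0 0 0;-1 .0094 -.0335 0 0 0 0;-1 0 0 0 0 0 0;-1 0 0 0 0 0 0;-1 0 0 0 0 0 0' 20
python3 - <<'E'
from h import *
from scipy.spatial.transform import Rotation as Ro
s=get_state();m=camera_model("wrist");p,d=snapshot("wrist");cv2.imwrite("pics/w4.png",p[...,::-1])
q=p.astype(int);R,G,B=q[...,0],q[...,1],q[...,2]
M=Ro.from_quat(s["eef_rot"]).as_matrix();print(s["tool_pos"])
for mk in((G>R*1.5)&(G>B*1.3)&(G>60),(R>G*2)&(R>90)):
  for n,c in cen(mk):
    if n>100: X=ray("wrist",c,.078,m);print(n,c,X.round(4),(M.T@(X-s["tool_pos"])).round(4))
E
```

```text
clock: 11.8
tool_pos: [0.4942, -0.3137, 0.2442]
eef_rot: [-0.081, 0.997, 0.001, -0.001]
contact_force: [0.6, 1.1, -0.5]
opening: 0.04
finger_force: 0.0
[ 0.49417208 -0.31366364  0.24420127]
627 [319.9 184.5] [ 0.4923 -0.3141  0.078 ] [ 0.0016 -0.0006  0.1662]
244 [547.9 359. ] [ 0.6593 -0.0106  0.078 ] [-0.2121  0.2721  0.1666]
1460 [323.  364.5] [ 0.7029 -0.2763  0.078 ] [-0.2123  0.0028  0.1658]
647 [257.5 181.3] [ 0.4987 -0.3732  0.078 ] [ 0.0048 -0.06    0.166 ]
```

View pics/w4.png

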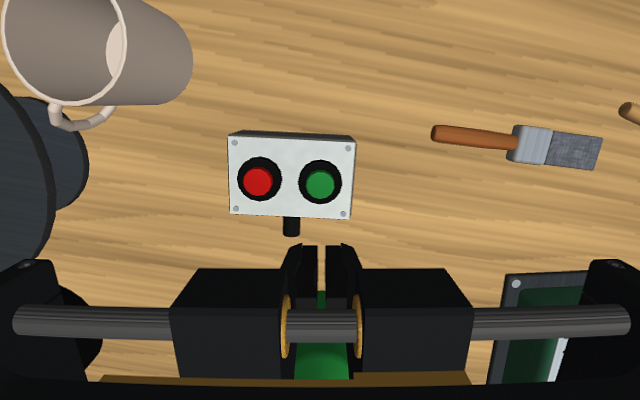

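The picture shows the green button at (320,184), directly below the closed fingers within 2 mm, and the red one clear at (258,181).

```bash
python3 -m inch '-1 .0015 -.0005 .035 0 0 0;-1 0 0 .035 0 0 0;-1 0 0 .035 0 0 0;-1 0 0 .025 0 0 0;-1 0 0 .015 0 0 0;-1 0 0 0 0 0 0;-1 0 0 0 0 0 0'; python3 -m inch '-1 0 0 .005 0 0 0;-1 0 0 .005 0 0 0;-1 0 0 .003 0 0 0;-1 0 0 0 0 0 0;-1 0 0 0 0 0 0'
```

```text
clock: 12.43
tool_pos: [0.4936, -0.3136, 0.1002]
eef_rot: [-0.082, 0.997, 0.001, -0.001]
contact_force: [0.3, -0.5, 1.2]
opening: 0.003
finger_force: 0.0
clock: 12.85
tool_pos: [0.4941, -0.3156, 0.0883]
eef_rot: [-0.081, 0.997, -0.0, 0.001]
contact_force: [1.3, 1.6, 2.2]
opening: 0.005
finger_force: 1.1
```

```bash
python3 -m inch '-1 0 0 .003 0 0 0;-1 0 0 .003 0 0 0;-1 0 0 .002 0 0 0;-1 0 0 0 0 0 0;-1 0 0 0 0 0 0;-1 0 0 0 0 0 0'
```

```text
clock: 13.35
tool_pos: [0.4943, -0.3157, 0.0835]
eef_rot: [-0.081, 0.997, -0.001, 0.001]
contact_force: [-5.1, 4.5, 33.0]
opening: 0.006
finger_force: 16.2
```

```bash
python3 -m inch '-1 0 0 -.008 0 0 0;-1 0 0 -.02 0 0 0;-1 0 0 -.04 0 0 0;-1 0 0 -.04 0 0 0;-1 0 0 -.04 0 0 0;-1 0 0 0 0 0 0;-1 0 0 0 0 0 0'
python3 - <<'E'
from h import *
m=camera_model("wrist");p,d=snapshot("wrist");V=np.linalg.inv(m["view"]);K=m["intrinsics"]
g=[c for n,c in cen((p[...,1]>p[...,0]*1.5)&(p[...,1]>60)&(np.arange(400)[:,None]<240)) if True];print(g)
u0,v0=g[0]
for du in range(-30,34,3):
    u,v=int(u0+du),int(v0);z=d[v,u];X=V@np.array([(u-K[0,2])/K[0,0]*z,(v-K[1,2])/K[1,1]*z,z,1]);print(du,X[:3].round(4),p[v,u])
p,d=snapshot("top");cv2.imwrite("pics/tend.png",cv2.resize(p[130:260,240:440][...,::-1],None,fx=4,fy=4))
E
```

```text
clock: 13.93
tool_pos: [0.4941, -0.3166, 0.2297]
eef_rot: [-0.08, 0.997, -0.001, 0.002]
contact_force: [-0.9, -0.2, -1.0]
opening: 0.002
finger_force: 0.0
[array([323.9, 188.1])]
-30 [ 0.5022 -0.3429  0.0581] [203 209 203]
-27 [ 0.5017 -0.34    0.0582] [203 209 203]
-24 [ 0.5016 -0.3372  0.0567] [207 212 208]
-21 [ 0.4977 -0.334   0.0696] [4 3 4]
-18 [ 0.4971 -0.3313  0.0703] [16 17 17]
-15 [ 0.4971 -0.3285  0.0686] [16 15 16]
-12 [ 0.4938 -0.3258  0.0792] [ 34 122  52]
-9 [ 0.4932 -0.3231  0.0799] [ 36 126  54]
-6 [ 0.4931 -0.3204  0.0788] [ 37 128  56]
-3 [ 0.4924 -0.3178  0.0796] [ 37 128  55]
0 [ 0.4916 -0.3151  0.081 ] [ 37 130  56]
3 [ 0.4912 -0.3125  0.0812] [ 36 129  56]
6 [ 0.491  -0.3097  0.0799] [ 36 131  57]
9 [ 0.4906 -0.3071  0.0799] [ 37 131  57]
12 [ 0.4899 -0.3045  0.081 ] [ 38 132  57]
15 [ 0.4896 -0.3018  0.0805] [ 31 102  45]
18 [ 0.4919 -0.298   0.0693] [15 14 15]
21 [ 0.4912 -0.2953  0.0702] [14 14 14]
24 [ 0.4915 -0.2922  0.0673] [164 169 165]
27 [ 0.4934 -0.2881  0.0576] [211 217 212]
30 [ 0.493  -0.2852  0.0573] [210 216 212]
33 [ 0.4926 -0.2823  0.057 ] [202 209 204]
```

View pics/tend.png

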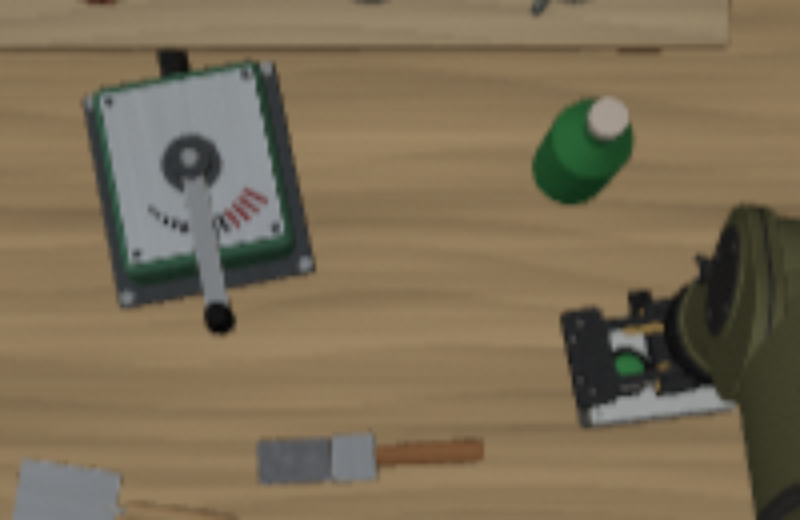

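The lever stands in the middle. The collar lies about 10 mm below the button top, so the 33 N I felt was the button at its stop.

```bash
python3 -c "
from plant import r
print(r.finish_job())"
```

```text
the job is handed in; nothing more can be done
None
```

The job is handed in: I felt the lever bite at 0.286 rad (red side) and 0.047 rad (other side) with about 6 N, left it at 0.168 rad against a middle of 0.167, and then pressed the green start button to its stop (33 N) without going near the red one.

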